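# Square a fixture plate into the locating corner

## Robot

A 6-joint arm with a two-finger parallel gripper is mounted at the origin on a cart in front of the work surface, level with it; the furniture and walls round the work are solid. World frame = base frame: x ahead of the robot, y to its left, z up, the work surface at z = 0. Lengths are in m, angles in rad, forces in N, time in s.
With the tool pointing down it reaches from about 0.25 to 0.85 m from the base axis. Payload 12.5 kg.
Tool frame: the origin (TCP) lies at the very end of the fingers, on their centre line; the grasp point (between the pads) lies 19 mm behind it (manip.tcp_to_grasp is the distance from the TCP to the grasp point, in m); z points along the fingers, y is the line along which they close (so a half turn about z gives the same grasp; the last joint's range is limited). The gripper opens to 93 mm and grips with 3 to 60 N. Pads are 15 mm wide; open, the fingers measure 128 mm over their backs; the gripper's body (75 mm by 188 mm) begins 65 mm behind the grasp point.
Start: joints at [1.049, 0.351, 1.652, -0, 1.139, -0.085], TCP at [0.233, 0.498, 0.219] pointing down, gripper open.
Joint ranges: [-2.75, 2.75], [-0.79, 2.1], [0.01, 2.65], [-1.57, 4.71], [0.07, 3.14], [-2.87, 2.87]. Speed limits (rad/s): [2.22, 2.22, 2.79, 3.14, 3.14, 3.14].

## Interface

Orientations are given as a unit quaternion [x, y, z, w].
In Python, from cell import monitor, eyes, job, manip gives the robot as it stands. The module is installed in compiled form; this text tells all that it offers.
- The arm moves only by the tool move_arm, never from a script. Its argument "plan" is text: rows parted by semicolons, each of 7 numbers parted by spaces: the closure, from 0 (fully open) to 1 (shut), then the shift along the tool's x, y, z in mm, then the turn, a rotation vector about the tool's x, y, z in degrees. A call has 1 to 12 rows; each row is the pose to reach, as a shift and turn from the pose commanded when the call began, along the tool's axes at that moment; what a row does not reach only later rows make up. A row lasts 1/10 s, in which the tool goes at most 50 mm and 8.59 degrees, less where a joint would pass 70% of its speed; a pose out of reach is approached as far as the arm can. A call with a gripper value outside its range is refused whole. The fingers move at their own pace and stop on an object; "grip_force" is the grip in N (left out, the last holds). Time passes only in rows, so rows that repeat a pose let the fingers close. It gives the time, the measured TCP pose, the force, the opening and the grip force at its end, in the units of the state.
- monitor.get_obs(): the state, without advancing time (a new reading comes with each control period).
- eyes.camera(name): name is "scene" or "top" or "wrist"; returns the picture (420x560x3 uint8, red, green, blue); there is no depth.
- eyes.camera_params(name): a dict with "fx", "fy", "cx", "cy" (pixels), "pose" (4x4, takes a point from camera to world coordinates). Camera axes: x right, y up, looking along -z (the intrinsics and any distortion apply to the point x, -y, -z); pixel columns grow to the right and rows downward; lengths in m; the calibration is good to about 2 mm. A picture is of the moment at which its call begins: read the wrist's pose just before it. camera_params takes no time and is no camera call; for the wrist camera it gives the pose at the moment of the call.
- job.close_job(): hands the job in; it is judged then, once.
The state is a dict: "time": time; "joint_pos": joint angles; "qd": joint speeds; "joint_efforts": joint torques, N m; "tcp_pos": TCP position; "tcp_rot": TCP orientation; "force": force on the tool from outside, world axes, zero at the start; "ft_torque": the same for the moment, N m; "width": finger opening in m; "finger_force": force on a finger pad.
Only numpy, scipy, OpenCV 4.12 (cv2) and the standard library are available. Lean on these libraries where they do the work, as an engineer would, in place of code of your own. Each camera call takes 0.05 s, during which the arm holds its last target. There are 200 camera calls.

## Task

Push the dark fixture plate along the bench into the steel locating corner, so that its long side lies flush along the long fence and its near end is fully home against the short end stop. Use the fingers only to push: do not lift or tip the plate, and leave the other things on the bench where they are.

Things in the scene. Friction and masses are not known exactly. Their poses are not given: they have to be found in the camera images.
- stop: L-shaped locating corner of bare steel bars 16 mm high (screw heads 2 mm more), fixed to the bench. Origin: the inside corner, on the bench. x runs along the long fence's inner face, roughly away from the robot; z is up. Long fence: x 0 to 190 mm, y 0 to 22 mm. The plate belongs in the open quarter x > 0, y < 0.
- end_stop (a point): middle of the inner face of the short end stop, the corner's bar at the robot's end, on the bench. In the corner's frame this bar occupies x -22 to 0 mm, y -70 to 22 mm; the point is at x 0, y -35 mm.
- plate: loose dark steel fixture plate, about 0.4 kg, flat on the bench. Base 45 (local x) x 115 (local y) x 8 mm; origin: centre of its underside, z up. Starts on the fence's open side, skewed up to 26 degrees, local y roughly along the corner's x. Home: local y along the corner's x, origin at x 57.5, y -22.5 mm in the corner's frame.
- rail (a point): centre of the top of the light rail fixed on the plate, 10 mm wide and 100 mm long, along local y, at plate local x +4 to +14 mm (the side away from the fence); top 15 mm above the bench. A small brass knob on it rises to 27 mm.
- vblock: bystander: ground steel V-block with a black clamp stirrup, 70 x 54 x 88 mm, standing behind the long fence. Origin: centre of its underside. Leave it alone.
- jar: bystander: clear sample jar with a black lid, 49 mm across, 60 mm high, upright to the right of the plate. Origin: centre of its underside. Leave it alone.
- loupe: bystander: black round loupe, 35 mm across, 16 mm high, on the right. Origin: centre of its underside. Leave it alone.
- bushing: bystander: bronze bushing, 22 mm across, 18 mm high, on the right. Origin: centre of its underside. Leave it alone.
Mind the look-alikes: they are no part of the job. Several things have the shape of the plate; the one meant has the colours described above.

How it is judged:
By the outcome, as a careful person would: the job done as asked, in the order asked, and still so for the second after the job is handed in, with the robot touching nothing.
It also fails if it takes over 67 s, if anything falls off the work surface, if the arm or the gripper's body presses on something with over 40 N, if the wrist force passes 120 N, or if a joint passes its speed limit or range.

## Working session

There is one attempt and no reset: what is moved stays moved. The work goes in short steps, Python scripts to look and compute and a tool call to move; the robot and the scene stay as the last step left them, time stands still between calls to the robot, and variables do not carry over. Pictures are saved under pics/ and viewed, at most 10 in all, crops included, and the job is handed in when it is done.

Besides the shell and the picture viewer there is one more tool, called after ">>>" in YAML: its name, and indented under it one key for each argument. move_arm: Moves the arm, as the interface text tells. Its arguments: {"type":"object","properties":{"plan":{"type":"string"},"grip_force":{"type":"number"}},"required":["plan"]}

```bash
mkdir -p pics
cat > h.py <<'E'
import numpy as np, cv2
from cell import monitor, eyes, job, manip
def px2w(p,u,v,z):
    T=np.array(p["pose"]);d=T[:3,:3]@np.array([(u-p["cx"])/p["fx"],-(v-p["cy"])/p["fy"],-1.])
    o=T[:3,3];return o+d*(z-o[2])/d[2]
def w2px(p,w):
    T=np.array(p["pose"]);c=T[:3,:3].T@(np.array(w)-T[:3,3]);return p["cx"]+p["fx"]*c[0]/-c[2],p["cy"]+p["fy"]*c[1]/c[2]
E
python3 - <<'E'
from h import *
for n in("top","scene"):
    cv2.imwrite(f"pics/{n}0.png",eyes.camera(n)[:,:,::-1]); p=eyes.camera_params(n); print({k:(np.round(v,3).tolist()) for k,v in p.items()})
o=monitor.get_obs();print(o["time"],o["tcp_pos"],o["tcp_rot"],o["width"])
E
```

```text
{'fx': 490.964, 'fy': 490.964, 'cx': 281.065, 'cy': 210.158, 'pose': [[-0.019, 0.998, -0.063, 0.429], [-1.0, -0.018, 0.012, 0.025], [0.011, 0.063, 0.998, 1.244], [0.0, 0.0, 0.0, 1.0]]}
{'fx': 498.362, 'fy': 498.362, 'cx': 285.314, 'cy': 212.804, 'pose': [[0.842, 0.339, -0.419, 0.036], [-0.539, 0.51, -0.671, -0.731], [-0.014, 0.791, 0.612, 0.73], [0.0, 0.0, 0.0, 1.0]]}
0.1 [0.23249464 0.49811618 0.21818334] [ 2.16664300e-01  9.76246041e-01 -4.71924690e-04 -1.57507346e-04] 0.09301594662755523
```

View pics/top0.png

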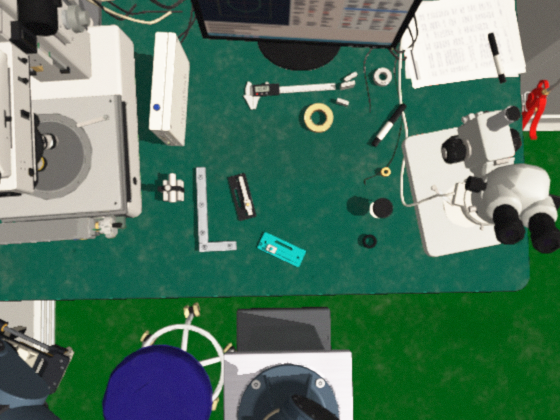

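View pics/scene0.png

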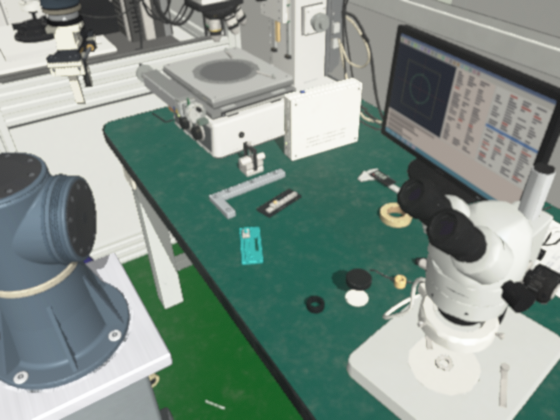

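The top view shows the L corner (fence at columns 196–208, rows 168–250; end stop running to (236,246)). There are two plate-shaped things: a dark one with a light rail at (242,196) and a teal one at (282,249). The dark one fits the description, so I'll confirm it in an enlarged crop.

Run:
```python
from h import *
im=np.mean([eyes.camera("top").astype(float) for _ in range(3)],0).astype(np.uint8)[:,:,::-1]
c=im[158:273,160:310]; cv2.imwrite("pics/top1.png",cv2.resize(c,None,fx=5,fy=5,interpolation=cv2.INTER_CUBIC))
```

```text
(no output)
```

View pics/top1.png

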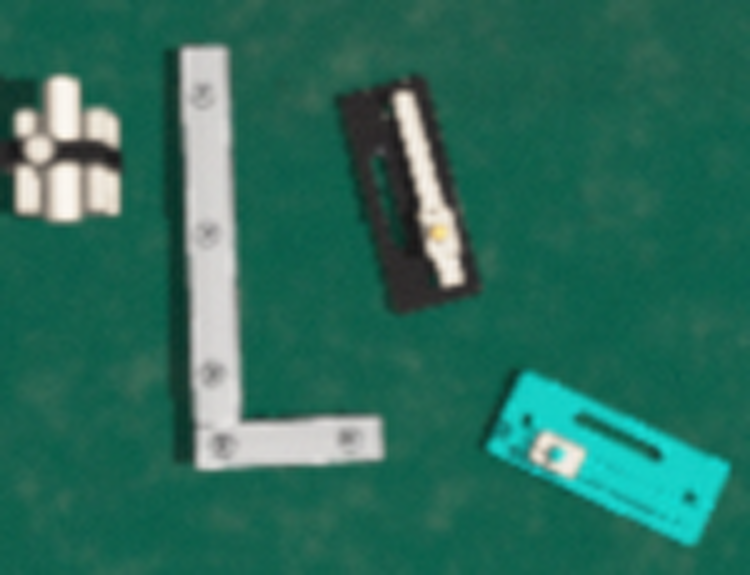

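The crop shows the dark plate with its light rail and brass knob. Its corners are at (337,97), (425,76), (480,290) and (395,312) in the crop. The fence's inner edge runs (228,46) to (241,422), and the end-stop inner edge runs from there to (383,416). The teal plate is the look-alike.

```bash
cat >> h.py <<'E'
def crop(pts,z,p,k=5,o=(160,158)):
    return np.array([px2w(p,(u+.5)/k-.5+o[0],(v+.5)/k-.5+o[1],z) for u,v in pts])
E
python3 - <<'E'
from h import *
p=eyes.camera_params("top")
s=crop([(228,46),(241,422),(383,416),(197,469),(182,47)],.016,p); print("stop",s.round(4).tolist())
pl=crop([(337,97),(425,76),(480,290),(395,312)],.008,p); print("plate",pl.round(4).tolist(),pl.mean(0))
L=lambda a,b:np.linalg.norm(a-b)
print(L(s[0],s[1]),L(s[1],s[2]),[L(pl[i],pl[i-1]) for i in range(4)])
ax=s[0]-s[1];f=np.arctan2(ax[1],ax[0]);ax2=s[1]-s[2];print("fence ang",np.degrees(f),"from endstop",np.degrees(np.arctan2(ax2[1],ax2[0]))-90)
R=np.array([[np.cos(f),np.sin(f)],[-np.sin(f),np.cos(f)]])
print("plate in corner mm",(1e3*(pl-s[1])[:,:2]@R.T).round(1).tolist())
print("knob,rail",(1e3*(np.vstack([crop([(439,232)],.027,p),crop([(404,95),(453,282)],.015,p)])-s[1])[:,:2]@R.T).round(1).tolist())
o=monitor.get_obs();from scipy.spatial.transform import Rotation as Q
print(o["time"],Q.from_quat(o["tcp_rot"]).as_matrix().round(3).tolist(),manip.tcp_to_grasp)
E
```

```text
stop [[0.6191, 0.1982, 0.016], [0.4302, 0.1934, 0.016], [0.4319, 0.1227, 0.016], [0.4073, 0.2155, 0.016], [0.619, 0.2213, 0.016]]
plate [[0.5934, 0.1445, 0.008], [0.6034, 0.0998, 0.008], [0.4943, 0.0737, 0.008], [0.484, 0.1166, 0.008]] [0.54377698 0.10864396 0.008     ]
0.1889842391711325 0.07074459197411039 [np.float64(0.11290240442523673), np.float64(0.0457336251069163), np.float64(0.11212607645881752), np.float64(0.0441502169966582)]
fence ang 1.4548214123422825 from endstop 1.3526567770891802
plate in corner mm [[161.9, -53.0], [170.7, -97.9], [61.1, -121.3], [51.9, -78.1]]
knob,rail [[89.8, -102.9], [160.6, -87.4], [65.3, -108.2]]
0.25 [[-0.906, 0.423, -0.0], [0.423, 0.906, -0.001], [0.0, -0.001, -1.0]] 0.0188
```

```bash
cat >> h.py <<'E'
from scipy.spatial.transform import Rotation as Q
F=np.radians(1.42);C0=np.array([.4302,.1934])
def plan(targets):  # corner-frame mm (x,y,z), yaw of tool y in corner frame deg -> tool shift/turn
    o=monitor.get_obs();R=Q.from_quat(o["tcp_rot"]);c,s=np.cos(F),np.sin(F)
    Rc=np.array([[c,-s],[s,c]]);t=np.array(o["tcp_pos"])
    print("t",round(o["time"],2),"tcp corner",(1e3*(t[:2]-C0)@Rc).round(1),round(t[2]*1e3,1),"F",np.round(o["force"],1),"w",round(o["width"],4))
    for x,y,z,a in targets:
        w=np.append(C0+Rc@np.array([x,y])/1e3,z/1e3)-t; A=F+np.radians(a)
        G=np.array([[np.sin(A),np.cos(A),0],[-np.cos(A),np.sin(A),0],[0,0,-1.]])
        G[:,0]=np.cross(G[:,1],G[:,2])
        print((x,y,z,a),(R.inv().apply(w)*1e3).round(1),(R.inv()*Q.from_matrix(G)).as_rotvec(degrees=True).round(1))
E
python3 - <<'E'
from h import *
w=np.array([.30,.25])-C0
plan([(-130,57,200,0),(111,-140,200,0),(111,-140,40,0)])
E
```

```text
t 0.25 tcp corner [-190.   309.6] 218.4 F [-0.3 -0.2  1.4] w 0.0927
(-130, 57, 200, 0) [-166.3 -199.4   18.5] [-0.   0.  63.6]
(111, -140, 200, 0) [-469.8 -268.5   18.5] [-0.   0.  63.6]
(111, -140, 40, 0) [-469.8 -268.4  178.5] [-0.   0.  63.6]
```

>>> move_arm:
  plan: "0.14 -40 -50 10 0 0 8; 0.14 -80 -100 15 0 0 16; 0.14 -120 -145 18 0 0 24; 0.14 -166 -199 18 0 0 32; 0.14 -210 -210 18 0 0 40; 0.14 -255 -220 18 0 0 48; 0.14 -300 -230 18 0 0 56; 0.14 -350 -241 18 0 0 63.6; 0.14 -390 -250 18 0 0 63.6; 0.14 -430 -260 18 0 0 63.6; 0.14 -470 -268 18 0 0 63.6; 0.14 -470 -268 18 0 0 63.6"

```text
time: 1.45
tcp_pos: [0.5478, 0.0538, 0.2003]
tcp_rot: [0.7, 0.715, 0.0, 0.0]
force: [-1.0, 0.6, 0.2]
width: 0.0801
finger_force: 0.0
```

Run:
```python
from h import *
plan([(111,-140,40,0),(111,-140,4,0)])
cv2.imwrite("pics/w.png",eyes.camera("wrist")[:,:,::-1])
```

```text
t 1.45 tcp corner [ 114.1 -142.5] 200.3 F [-1.   0.6  0.2] w 0.0801
(111, -140, 40, 0) [  2.5  -3.3 160.3] [ 0.   0.  -0.2]
(111, -140, 4, 0) [  2.5  -3.3 196.3] [ 0.   0.  -0.2]
```

View pics/w.png

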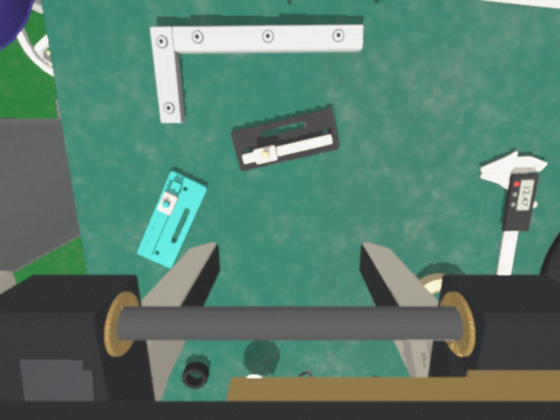

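Wrist view: the dark plate is at (285,138), the corner's inner edge at row ~52, and the teal plate at (172,218). The fingers come down on the plate's open side with nothing beneath them.

>>> move_arm:
  plan: "0.14 0 0 45 0 0 0; 0.14 0 0 90 0 0 0; 0.14 0 0 135 0 0 0; 0.14 0 0 170 0 0 0; 0.14 0 0 188 0 0 0; 0.14 0 0 196 0 0 0; 0.14 0 0 196 0 0 0; 0.14 0 0 196 0 0 0"

```text
time: 2.3
tcp_pos: [0.5456, 0.057, 0.0057]
tcp_rot: [0.698, 0.716, 0.001, 0.0]
force: [-0.1, 0.6, 0.7]
width: 0.0799
finger_force: 0.0
```

Run:
```python
from h import *
plan([(111,-52.5,4,0)])
```

```text
t 2.3 tcp corner [ 112.  -139.2] 5.7 F [-0.1  0.6  0.7] w 0.0799
(111, -52.5, 4, 0) [86.7 -1.   1.7] [ 0.1 -0.  -0. ]
```

>>> move_arm:
  plan: "0.14 5 0 1.5 0 0 0; 0.14 10 0 1.5 0 0 0; 0.14 15 0 1.5 0 0 0; 0.14 20 0 1.5 0 0 0; 0.14 25 0 1.5 0 0 0; 0.14 30 0 1.5 0 0 0; 0.14 35 0 1.5 0 0 0; 0.14 40 0 1.5 0 0 0; 0.14 45 0 1.5 0 0 0; 0.14 50 0 1.5 0 0 0; 0.14 55 0 1.5 0 0 0; 0.14 60 0 1.5 0 0 0"

```text
time: 3.5
tcp_pos: [0.5438, 0.117, 0.0032]
tcp_rot: [0.699, 0.716, 0.0, 0.0]
force: [-0.3, -3.1, 1.2]
width: 0.0798
finger_force: 1.5
```

Run:
```python
from h import *
plan([(111,-52.5,4,0)])
im=eyes.camera("wrist")[:,:,::-1]; cv2.imwrite("pics/w2.png",im)
```

```text
t 3.5 tcp corner [111.6 -79.1] 3.2 F [-0.3 -3.1  1.2] w 0.0798
(111, -52.5, 4, 0) [26.6 -0.6 -0.8] [ 0.  0. -0.]
```

View pics/w2.png

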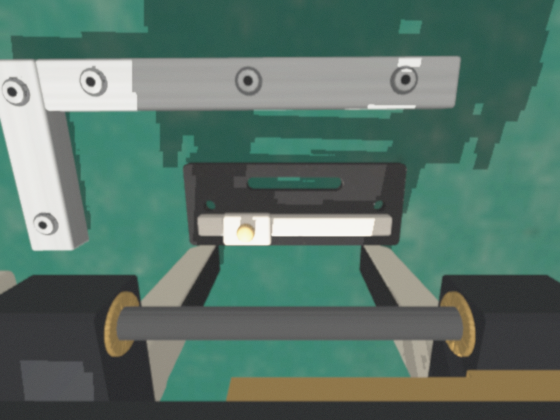

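The wrist view shows the plate (185–405, rows 163–245) square on both fingers and parallel to the fence, whose inner edge is at row ~108. I'll keep pushing to contact.

>>> move_arm:
  plan: "0.14 4 0 0 0 0 0; 0.14 8 0 0 0 0 0; 0.14 12 0 0 0 0 0; 0.14 15 0 0 0 0 0; 0.14 18 0 0 0 0 0; 0.14 20 0 0 0 0 0; 0.14 22 0 0 0 0 0; 0.14 23 0 0 0 0 0; 0.14 24 0 0 0 0 0; 0.14 24 0 0 0 0 0"

```text
time: 4.55
tcp_pos: [0.5431, 0.1408, 0.0031]
tcp_rot: [0.699, 0.716, 0.0, -0.0]
force: [-0.5, -0.9, 1.2]
width: 0.0798
finger_force: 0.5
```

>>> move_arm:
  plan: "0.14 0.7 0 0 0 0 0; 0.14 1.4 0 0 0 0 0; 0.14 2 0 0 0 0 0; 0.14 2 0 0 0 0 0"

```text
time: 4.95
tcp_pos: [0.5431, 0.1428, 0.0031]
tcp_rot: [0.699, 0.716, 0.0, -0.0]
force: [-0.3, -1.2, 1.3]
width: 0.0798
finger_force: 0.9
```

>>> move_arm:
  plan: "0.14 0.7 0 0 0 0 0; 0.14 1.4 0 0 0 0 0; 0.14 2 0 0 0 0 0; 0.14 2 0 0 0 0 0"

```text
time: 5.35
tcp_pos: [0.5433, 0.1435, 0.0031]
tcp_rot: [0.698, 0.716, -0.001, 0.001]
force: [1.6, -12.6, 1.1]
width: 0.0796
finger_force: 6.0
```

Contact with the fence came at TCP y ≈ -52.5 mm in the corner's frame, as it should. Next I back off, rise, close the fingers and go to the far end.

>>> move_arm:
  plan: "0.14 -6 0 0 0 0 0; 0.14 -14 0 0 0 0 0; 0.14 -14 0 -35 0 0 0; 1 -14 0 -60 0 0 0; 1 0 40 -60 0 0 0; 1 25 80 -60 0 0 0; 1 25 95 -60 0 0 0; 1 25 95 -60 0 0 0; 1 25 95 -60 0 0 0"

```text
time: 6.25
tcp_pos: [0.6365, 0.1715, 0.0625]
tcp_rot: [0.699, 0.715, -0.001, -0.0]
force: [-0.4, -0.5, 0.5]
width: 0.0366
finger_force: 0.0
```

Run:
```python
from h import *
plan([(205,-24,4,0)])
im=eyes.camera("wrist")[:,:,::-1]; cv2.imwrite("pics/w3.png",im)
```

```text
t 6.25 tcp corner [205.7 -27. ] 62.5 F [-0.4 -0.5  0.5] w 0.0366
(205, -24, 4, 0) [ 3.  -0.6 58.5] [-0.1  0.  -0.1]
```

View pics/w3.png

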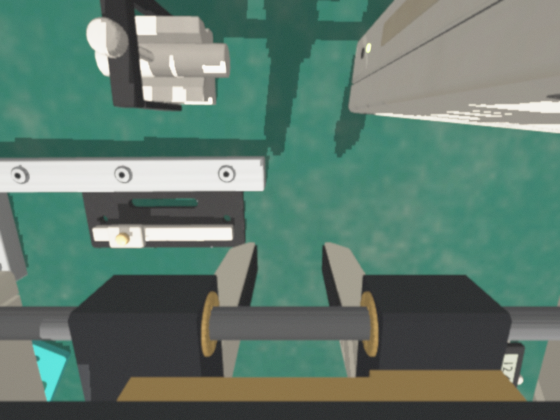

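The plate lies against the fence at (85–245, rows 190–245), and its right end is the far end. The fingers are beyond it and still closing; the box and V-block are clear. I'll wait for them to shut, descend, and push toward the end stop.

>>> move_arm:
  plan: "1 2 0 0 0 0 0; 1 2 0 0 0 0 0; 1 2 0 0 0 0 0; 1 2 0 0 0 0 0; 1 2 0 20 0 0 0; 1 2 0 40 0 0 0; 1 2 0 52 0 0 0; 1 2 0 58.5 0 0 0; 1 2 0 58.5 0 0 0; 1 2 0 58.5 0 0 0"

```text
time: 7.3
tcp_pos: [0.6378, 0.174, 0.0053]
tcp_rot: [0.699, 0.716, 0.0, 0.0]
force: [0.2, -0.0, 0.4]
width: 0.0006
finger_force: 0.0
```

Run:
```python
from h import *
plan([(135,-24,4,0)])
```

```text
t 7.3 tcp corner [207.  -24.5] 5.3 F [ 0.2 -0.   0.4] w 0.0006
(135, -24, 4, 0) [  0.5 -72.    1.2] [ 0.1 -0.  -0. ]
```

>>> move_arm:
  plan: "1 0 -6 1 0 0 0; 1 0 -12 1 0 0 0; 1 0 -18 1 0 0 0; 1 0 -23 1 0 0 0; 1 0 -28 1 0 0 0; 1 0 -33 1 0 0 0; 1 0 -38 1 0 0 0; 1 0 -43 1 0 0 0; 1 0 -48 1 0 0 0; 1 0 -53 1 0 0 0; 1 0 -58 1 0 0 0; 1 0 -62 1 0 0 0"

```text
time: 8.5
tcp_pos: [0.5752, 0.1725, 0.0038]
tcp_rot: [0.699, 0.716, 0.0, 0.0]
force: [3.5, 0.1, 1.9]
width: 0.0003
finger_force: 2.0
```

>>> move_arm:
  plan: "1 0 -2 0 0 0 0; 1 0 -4 0 0 0 0; 1 0 -6 0 0 0 0; 1 0 -7 0 0 0 0; 1 0 -8 0 0 0 0; 1 0 -8 0 0 0 0"

```text
time: 9.1
tcp_pos: [0.5675, 0.1722, 0.0037]
tcp_rot: [0.699, 0.716, 0.0, 0.0]
force: [4.1, -1.6, 3.5]
width: 0.0006
finger_force: 2.7
```

>>> move_arm:
  plan: "1 0 -0.8 0 0 0 0; 1 0 -1.6 0 0 0 0; 1 0 -2.4 0 0 0 0; 1 0 -2.4 0 0 0 0"

```text
time: 9.5
tcp_pos: [0.5651, 0.1722, 0.0037]
tcp_rot: [0.699, 0.716, 0.0, 0.0]
force: [4.4, -1.6, 3.1]
width: 0.0005
finger_force: 3.0
```

>>> move_arm:
  plan: "1 0 -0.7 0 0 0 0; 1 0 -1.4 0 0 0 0; 1 0 -2 0 0 0 0; 1 0 -2 0 0 0 0"

```text
time: 9.9
tcp_pos: [0.5631, 0.1721, 0.0037]
tcp_rot: [0.699, 0.716, 0.0, 0.0]
force: [4.1, -1.0, 3.0]
width: 0.0004
finger_force: 3.0
```

>>> move_arm:
  plan: "1 0 -0.7 0 0 0 0; 1 0 -1.4 0 0 0 0; 1 0 -2 0 0 0 0; 1 0 -2 0 0 0 0"

```text
time: 10.3
tcp_pos: [0.5611, 0.172, 0.0037]
tcp_rot: [0.699, 0.716, 0.0, 0.0]
force: [4.3, -1.9, 3.7]
width: 0.0005
finger_force: 3.0
```

Run:
```python
from h import *
plan([(132.5,-24,4,0)])
```

```text
t 10.3 tcp corner [130.4 -24.6] 3.7 F [ 4.3 -1.9  3.7] w 0.0005
(132.5, -24, 4, 0) [ 0.6  2.1 -0.3] [ 0.  0. -0.]
```

>>> move_arm:
  plan: "1 0 -0.7 0 0 0 0; 1 0 -1.4 0 0 0 0; 1 0 -2 0 0 0 0; 1 0 -2 0 0 0 0"

```text
time: 10.7
tcp_pos: [0.5592, 0.172, 0.0037]
tcp_rot: [0.699, 0.716, 0.0, 0.0]
force: [4.6, -1.9, 3.3]
width: 0.0006
finger_force: 3.0
```

Run:
```python
from h import *
cv2.imwrite("pics/w4.png",eyes.camera("wrist")[:,:,::-1]);plan([])
```

```text
t 10.75 tcp corner [128.4 -24.6] 3.7 F [ 5.1 -0.8  4.3] w 0.0004
```

View pics/w4.png

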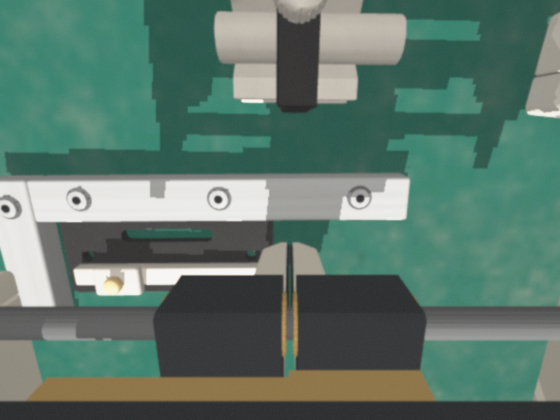

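The plate's near end is at column ~65, close to the end stop's face (top edge at ~45, foot hidden at ~70). The finger tips are narrower than I assumed, so I'll continue in small steps.

>>> move_arm:
  plan: "1 0 -0.7 0 0 0 0; 1 0 -1.4 0 0 0 0; 1 0 -2 0 0 0 0; 1 0 -2 0 0 0 0"

```text
time: 11.15
tcp_pos: [0.5571, 0.172, 0.0037]
tcp_rot: [0.699, 0.716, 0.0, 0.0]
force: [5.1, -2.2, 4.4]
width: 0.0007
finger_force: 3.0
```

>>> move_arm:
  plan: "1 0 -0.7 0 0 0 0; 1 0 -1.4 0 0 0 0; 1 0 -2 0 0 0 0; 1 0 -2 0 0 0 0"

```text
time: 11.55
tcp_pos: [0.5552, 0.1719, 0.0037]
tcp_rot: [0.699, 0.716, 0.0, 0.0]
force: [4.6, -0.6, 5.1]
width: 0.0008
finger_force: 3.0
```

>>> move_arm:
  plan: "1 0 -0.7 0 0 0 0; 1 0 -1.4 0 0 0 0; 1 0 -2 0 0 0 0; 1 0 -2 0 0 0 0"

```text
time: 11.95
tcp_pos: [0.5532, 0.1718, 0.0038]
tcp_rot: [0.699, 0.716, 0.0, 0.0]
force: [5.2, -1.3, 3.8]
width: 0.0007
finger_force: 3.1
```

Run:
```python
from h import *
im=eyes.camera("wrist")[:,:,::-1]; cv2.imwrite("pics/w5.png",cv2.resize(im[170:310,0:340],None,fx=2.35,fy=2.35,interpolation=cv2.INTER_CUBIC));plan([])
```

```text
t 12.0 tcp corner [122.4 -24.6] 3.7 F [ 4.7 -1.4  4.1] w 0.0003
```

View pics/w5.png

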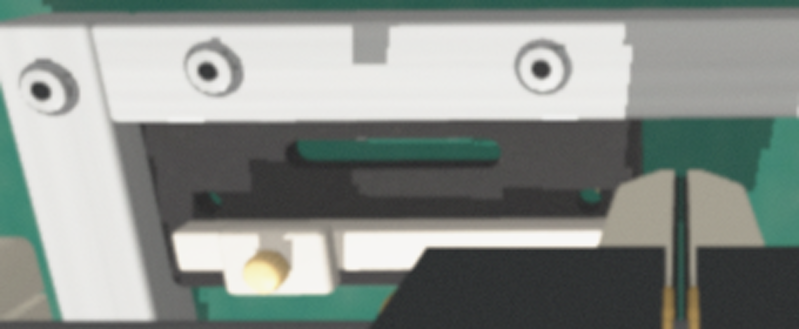

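The near end's top edge (145,125)–(180,280) is still about 2 mm short of the stop's face. The plate is square and against the fence.

>>> move_arm:
  plan: "1 0 -0.5 0 0 0 0; 1 0 -1 0 0 0 0; 1 0 -1.5 0 0 0 0; 1 0 -1.5 0 0 0 0"

```text
time: 12.4
tcp_pos: [0.5529, 0.1719, 0.004]
tcp_rot: [0.699, 0.716, 0.001, 0.001]
force: [9.2, -0.9, 1.6]
width: 0.0008
finger_force: 3.9
```

>>> move_arm:
  plan: "1 0 -0.5 0 0 0 0; 1 0 -1 0 0 0 0; 1 0 -1.5 0 0 0 0; 1 0 -1.5 0 0 0 0"

```text
time: 12.8
tcp_pos: [0.5523, 0.1721, 0.0044]
tcp_rot: [0.699, 0.716, 0.002, 0.002]
force: [12.4, -1.4, 1.9]
width: 0.0004
finger_force: 5.0
```

The tool stalled with force rising, which means the end stop. One firmer push to confirm.

>>> move_arm:
  plan: "1 0 -1 0 0 0 0; 1 0 -2 0 0 0 0; 1 0 -2 0 0 0 0; 1 0 -2 0 0 0 0"

```text
time: 13.2
tcp_pos: [0.5516, 0.1722, 0.005]
tcp_rot: [0.699, 0.716, 0.003, 0.002]
force: [15.4, -1.2, 2.6]
width: 0.0008
finger_force: 6.6
```

Home against the stop. Now I back off, rise, set the fingers 50 mm apart and re-press against the fence.

>>> move_arm:
  plan: "1 0 6 0 0 0 0; 1 0 18 0 0 0 0; 1 0 22 -15 0 0 0; 1 0 22 -55 0 0 0; 0.46 -40 22 -60 0 0 0; 0.46 -45 -20 -60 0 0 0; 0.46 -45 -55 -60 0 0 0; 0.46 -45 -60 -60 0 0 0; 0.46 -45 -60 -60 0 0 0; 0.46 -45 -60 -60 0 0 0"

```text
time: 14.2
tcp_pos: [0.4897, 0.1256, 0.0635]
tcp_rot: [0.699, 0.716, -0.0, -0.0]
force: [-0.1, 0.3, -0.1]
width: 0.0437
finger_force: 0.0
```

Run:
```python
from h import *
plan([(62,-70,4,0),(62,-54,4,0)])
cv2.imwrite("pics/w6.png",eyes.camera("wrist")[:,:,::-1])
```

```text
t 14.2 tcp corner [ 57.8 -69.3] 63.5 F [-0.1  0.3 -0.1] w 0.0437
(62, -70, 4, 0) [-0.7  4.2 59.5] [-0. -0. -0.]
(62, -54, 4, 0) [15.3  4.2 59.5] [-0. -0. -0.]
```

View pics/w6.png

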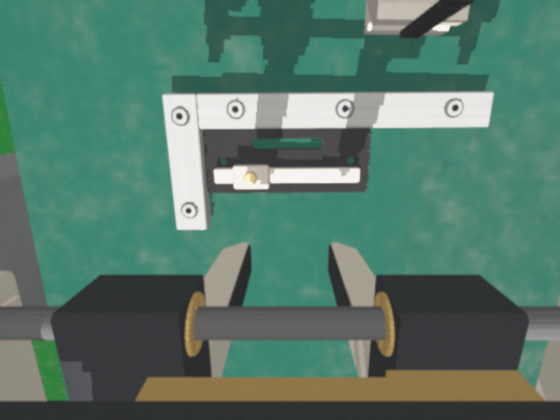

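The plate (205–368, rows 128–192) sits in the corner, square. A gentle seating push on the fence side next.

>>> move_arm:
  plan: "0.46 0 4 25 0 0 0; 0.46 0 4 50 0 0 0; 0.46 0 4 59 0 0 0; 0.46 0 4 59 0 0 0; 0.46 4 4 59 0 0 0; 0.46 8 4 59 0 0 0; 0.46 12 4 59 0 0 0; 0.46 14 4 59 0 0 0; 0.46 15.5 4 59 0 0 0; 0.46 16.5 4 59 0 0 0; 0.46 17.5 4 59 0 0 0; 0.46 17.5 4 59 0 0 0"

```text
time: 15.45
tcp_pos: [0.4928, 0.142, 0.0048]
tcp_rot: [0.698, 0.716, -0.001, 0.0]
force: [1.1, -9.8, 3.4]
width: 0.0504
finger_force: 4.7
```

>>> move_arm:
  plan: "0.46 -8 0 0 0 0 0; 0.46 -18 0 0 0 0 0; 0.46 -18 0 -30 0 0 0; 0.46 -18 0 -70 0 0 0; 0.46 -18 0 -110 0 0 0; 0.46 -40 0 -110 0 0 0; 0.46 -40 0 -110 0 0 0; 0.46 -40 0 -110 0 0 0"

```text
time: 16.25
tcp_pos: [0.4933, 0.1026, 0.1143]
tcp_rot: [0.699, 0.715, -0.0, -0.0]
force: [0.9, 0.5, -0.8]
width: 0.0503
finger_force: 0.0
```

Run:
```python
from h import *
im=np.mean([eyes.camera("wrist").astype(float) for _ in range(4)],0).astype(np.uint8)[:,:,::-1]
cv2.imwrite("pics/w7.png",cv2.resize(im[70:220,160:360],None,fx=4,fy=4,interpolation=cv2.INTER_CUBIC));plan([])
```

```text
t 16.45 tcp corner [ 60.8 -91.6] 114.0 F [-0.4  0.1 -0.3] w 0.0504
```

View pics/w7.png

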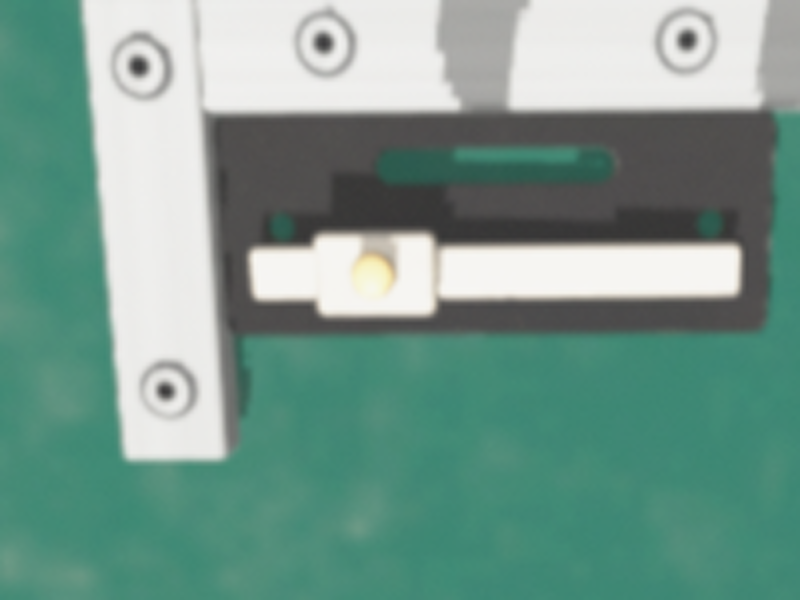

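Run:
```python
from h import *
p=eyes.camera_params("wrist");o=(160,70)
s=crop([(203,112),(227,455),(760,108)],.016,p,4,o);q=crop([(776,112),(766,330),(235,332),(217,118)],.008,p,4,o)
ax=s[2]-s[0];f=np.arctan2(ax[1],ax[0]);print(np.degrees(f),s[0])
R=np.array([[np.cos(f),np.sin(f)],[-np.sin(f),np.cos(f)]])
print((1e3*(s-s[0])[:,:2]@R.T).round(1).tolist(),(1e3*(q-s[0])[:,:2]@R.T).round(1).tolist())
```

```text
1.7905520637274808 [0.42893598 0.19531491 0.016     ]
[[0.0, 0.0], [-0.0, -68.7], [109.7, -0.0]] [[114.5, -0.3], [114.4, -44.0], [1.6, -43.7], [0.9, -0.6]]
```

Measured far end 114.5 mm and outer side -44 mm, so home within about 1–2 mm. I'll repeat the end push to be sure it is fully seated.

>>> move_arm:
  plan: "1 10 45 0 0 0 0; 1 35 75 0 0 0 0; 1 64 80 0 0 0 0; 1 64 80 0 0 0 0; 1 64 80 0 0 0 0; 1 64 80 0 0 0 0; 1 64 80 45 0 0 0; 1 64 80 90 0 0 0; 1 64 80 109 0 0 0; 1 64 80 109 0 0 0; 1 64 80 109 0 0 0"

```text
time: 17.55
tcp_pos: [0.5723, 0.1684, 0.0064]
tcp_rot: [0.699, 0.715, 0.0, 0.0]
force: [0.7, -0.7, 0.4]
width: 0.0005
finger_force: 0.0
```

Run:
```python
from h import *
plan([(124,-27,4,0)])
```

```text
t 17.55 tcp corner [141.4 -28.5] 6.4 F [ 0.7 -0.7  0.4] w 0.0005
(124, -27, 4, 0) [  1.5 -17.4   2.4] [ 0.  -0.  -0.1]
```

>>> move_arm:
  plan: "1 1 -5 1.5 0 0 0; 1 1 -10 1.5 0 0 0; 1 1 -14 1.5 0 0 0; 1 1 -16 1.5 0 0 0; 1 1 -17 1.5 0 0 0; 1 1 -17 1.5 0 0 0"

```text
time: 18.15
tcp_pos: [0.555, 0.1695, 0.0043]
tcp_rot: [0.699, 0.716, 0.0, 0.0]
force: [1.6, 0.5, -0.2]
width: 0.0004
finger_force: 0.0
```

>>> move_arm:
  plan: "1 0 -0.5 0 0 0 0; 1 0 -1 0 0 0 0; 1 0 -1 0 0 0 0"

```text
time: 18.45
tcp_pos: [0.554, 0.1694, 0.0041]
tcp_rot: [0.699, 0.716, -0.0, -0.0]
force: [0.4, 1.2, -0.7]
width: 0.0006
finger_force: 0.0
```

>>> move_arm:
  plan: "1 0 -0.5 0 0 0 0; 1 0 -1 0 0 0 0; 1 0 -1 0 0 0 0"

```text
time: 18.75
tcp_pos: [0.5532, 0.1694, 0.0042]
tcp_rot: [0.699, 0.716, 0.0, 0.0]
force: [1.2, -0.1, -0.1]
width: 0.0003
finger_force: 0.4
```

>>> move_arm:
  plan: "1 0 -0.5 0 0 0 0; 1 0 -1 0 0 0 0; 1 0 -1 0 0 0 0"

```text
time: 19.05
tcp_pos: [0.5527, 0.1695, 0.0044]
tcp_rot: [0.699, 0.716, 0.001, 0.0]
force: [4.6, 0.2, 0.9]
width: 0.0006
finger_force: 1.8
```

>>> move_arm:
  plan: "1 0 -0.7 0 0 0 0; 1 0 -1.4 0 0 0 0; 1 0 -2 0 0 0 0; 1 0 -2 0 0 0 0"

```text
time: 19.45
tcp_pos: [0.552, 0.1695, 0.005]
tcp_rot: [0.699, 0.716, 0.002, 0.001]
force: [8.8, 0.1, 0.5]
width: 0.0004
finger_force: 3.5
```

>>> move_arm:
  plan: "1 0 -0.7 0 0 0 0; 1 0 -1.4 0 0 0 0; 1 0 -2 0 0 0 0; 1 0 -2 0 0 0 0; 1 0 -2 0 0 0 0"

```text
time: 19.95
tcp_pos: [0.5514, 0.1696, 0.0055]
tcp_rot: [0.699, 0.716, 0.003, 0.002]
force: [13.4, -0.9, 1.6]
width: 0.0006
finger_force: 5.3
```

The plate met the tool at the same place (0.553) and the force–deflection was the same, so it is fully home. Retreating.

>>> move_arm:
  plan: "1 0 6 0 0 0 0; 1 0 20 0 0 0 0; 1 0 22 -30 0 0 0; 1 0 22 -80 0 0 0; 1 0 22 -130 0 0 0; 1 0 22 -130 0 0 0; 1 0 22 -130 0 0 0"

```text
time: 20.65
tcp_pos: [0.5697, 0.1699, 0.1344]
tcp_rot: [0.699, 0.716, 0.0, -0.0]
force: [0.4, 0.4, -0.2]
width: 0.0006
finger_force: 0.0
```

Run:
```python
from h import *
plan([]);print(job.close_job())
```

```text
t 20.65 tcp corner [138.9 -27. ] 134.4 F [ 0.4  0.4 -0.2] w 0.0006
the job is handed in; nothing more can be done
None
```

The dark plate is pushed home in the corner, flush along the fence and against the end stop as judged by repeatable contact force and wrist-camera measurement (good to 1–2 mm); the job was handed in at 20.65 s with the arm clear and no contact made with the other things on the bench.

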